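# Check a jar packing frame for squareness with the diagonal slide rules

## Robot

A 6-joint arm with a two-finger parallel gripper is mounted at the origin on a cart in front of the work surface, level with it; the furniture and walls round the work are solid. World frame = base frame: x ahead of the robot, y to its left, z up, the work surface at z = 0. Lengths are in m, angles in degrees, forces in N, time in s.
With the tool pointing down it reaches from about 0.3 to 0.85 m from the base axis. Payload 5.4 kg.
Tool frame: the origin (TCP) lies on the centre line of the jaws, within the pads' length; the fingertips stand 14 mm ahead of it and the grasp point (between the pads) lies 5 mm behind it (bot.tips_ahead is the distance from the TCP to the fingertips, in m); z points along the fingers, y is the direction in which the jaws open and shut (so a half turn about z gives the same grasp; the last joint's range is limited). The gripper opens to 85 mm and grips with 20 to 120 N. Pads are 22 mm wide; open, the fingers measure 114 mm over their backs; the gripper's body (76 mm by 85 mm) begins 54 mm behind the grasp point. The pads swing forward as they close: fully open they stand 13 mm farther back than shut.
Start: joints at [63.077, 9.076, 91.501, -0, 79.423, -12.038], TCP at [0.148, 0.556, 0.245] pointing down, gripper open.
Joint ranges: [-166.64, 166.64], [-54.1, 131.32], [10.49, 154.53], [-73.88, 253.88], [9.74, 151.15], [-171.62, 171.62]. Speed limits (degrees/s): [147.25, 147.25, 180, 180, 180, 180].

## Interface

Orientations are given as [roll, pitch, yaw] about the fixed x, y, z axes, in that order (R = Rz(yaw) Ry(pitch) Rx(roll)).
In Python, from bench import status, get_image, bot gives the robot as it stands.
- The arm moves only by the shell command python3 -m pendant 'ROWS' [OPENING] [FORCE]. ROWS is JSON, a list that holds one entry, the list of rows, each a list of 4 numbers: the shift along the tool's x, y, z in cm, then the turn about the tool's z in rad. In form: [[[tx, ty, tz, roll], ...]]. A call has 1 to 8 rows; each row is the pose to reach, as a shift and turn from the pose commanded when the call began, along the tool's axes at that moment; what a row does not reach only later rows make up. A row lasts 1/8 s, in which the tool goes at most 62.5 mm and 10.7 degrees, less where a joint would pass 70% of its speed; a pose out of reach is approached as far as the arm can. A call with a gripper value outside its range is refused whole. OPENING is the finger opening in cm, from 0 to 8.54, set as the call begins (- or left out, the last holds). The fingers move at their own pace and stop on an object; FORCE is the grip in N (left out, the last holds). Time passes only in rows, so rows that repeat a pose let the fingers close. It gives the time, the measured TCP pose, the force and the opening at its end, in the units of the state.
- status.get_state(): the state, without advancing time (a new reading comes with each control period).
- get_image(name): name is "scene" or "top" or "wrist"; returns a dict with "image" (480x640x3 uint8, red, green, blue), "depth" (480x640 float32, m along the optical axis (not along the pixel's ray), 0 where there is no reading), "fx", "fy", "cx", "cy" (pixels), "R" (3x3) and "t" (3): a world point X has camera coordinates R X + t. Camera axes: x right, y down, z forward; pixel columns grow to the right and rows downward; lengths in m; the calibration is good to about 2 mm. A picture is of the moment at which its call begins.
- bot.finish_job(): hands the job in, once; it reports no verdict.
The state is a dict: "time_s": time; "qpos": joint angles; "qvel": joint speeds; "joint_torque": joint torques, N m; "tcp_pos": TCP position; "eef_rot": TCP orientation; "contact_force": force on the tool from outside, world axes, zero at the start; "torque": the same for the moment, N m; "opening": finger opening in m.
Only numpy, scipy, OpenCV 4.12 (cv2) and the standard library are available. Lean on these libraries where they do the work, as an engineer would, in place of code of your own. Each camera call takes 0.05 s, during which the arm holds its last target.

## Task

Measure both diagonals of the wooden packing frame: push the blue slide and the yellow slide gently in along their rules until each sprung feeler plate is pressed about half way back by the frame's corner pin, never hard against its stop, and leave them there. Then compare the two lengths and move the white result pointer from the black park mark to the colour of the longer diagonal (blue or yellow), or to green if they differ by less than 5 mm. Leave the other things on the worktop where they are.

Things in the scene. Friction and masses are not known exactly. Their poses are not given: they have to be found in the camera images.
- jig: checking jig, fixed to the worktop, yaw up to 0.15 either way: two aluminium rule bars 26 mm wide, 12 mm high, crossed at right angles under the frame. Origin at the crossing, on the worktop; x points away from the robot, y left. From there the blue rule runs out along (-1, +1)/sqrt2 (near left), the yellow along (-1, -1)/sqrt2, 165 mm each; the slides move in along them.
- frame: packing frame: four wooden rails, brass corner pins 16 mm thick, 120 mm between pin centres; it lies on the jig, top 34 mm above the worktop. Origin in the middle of the far rail, held in heels. It may be racked up to 0.13 rad either way: each near pin then stands up to 12 mm off its nominal 85 mm from the crossing, measured along its rule. More than 12 N on the frame is too hard.
- blue_slide (a joint): blue slide of the blue rule, at the frame's near left corner: its travel along the rule from fully out (0) towards the jig's centre (up to 0.055 m). It needs about 4 N to move and stays where it is left. It starts short of the corner by some 2 to 40 mm.
- blue_knob (a point): middle of the upright blue grip on the blue slide. The grip is 14 mm thick across the rule, 20 mm along it and stands free from 32 to 68 mm above the worktop; this point is 49 mm above the worktop and has the jig's axes. It moves with the slide.
- blue_feeler (a joint): how far the sprung feeler plate in front of the blue slide is pressed back: 0 free, 0.005 m at its hard stop. Spring 0.8 N when it starts to yield, plus 0.9 N per mm. The plate is 36 mm wide, square to the rule, and meets the frame's near left corner pin.
- blue_tip (a point): middle of the front face of the blue feeler plate, which touches the corner pin; 26 mm ahead of the grip when the feeler is free. Has the jig's axes. Diagonal near left to far right, over the outsides of the pins = 0.215 m - blue_slide + blue_feeler.
- yellow_slide (a joint): yellow slide of the yellow rule, at the frame's near right corner: its travel along the rule from fully out (0) towards the jig's centre (up to 0.055 m). It needs about 4 N to move and stays where it is left. It starts short of the corner by some 2 to 40 mm.
- yellow_knob (a point): middle of the upright yellow grip on the yellow slide. The grip is 14 mm thick across the rule, 20 mm along it and stands free from 32 to 68 mm above the worktop; this point is 49 mm above the worktop and has the jig's axes. It moves with the slide.
- yellow_feeler (a joint): how far the sprung feeler plate in front of the yellow slide is pressed back: 0 free, 0.005 m at its hard stop. Spring 0.8 N when it starts to yield, plus 0.9 N per mm. The plate is 36 mm wide, square to the rule, and meets the frame's near right corner pin.
- yellow_tip (a point): middle of the front face of the yellow feeler plate, which touches the corner pin; 26 mm ahead of the grip when the feeler is free. Has the jig's axes. Diagonal near right to far left, over the outsides of the pins = 0.215 m - yellow_slide + yellow_feeler.
- result_board: grey result board 180 x 60 mm, 8 mm thick, fixed to the worktop left of the jig; a 12 mm wide steel track runs along its x axis, away from the robot, and pairs of coloured marks stand beside it. Origin on the worktop under the centre of the black mark.
- pointer (a joint): travel of the white pointer with its red hairline along the result board's x axis: 0 black (park), 0.040 yellow, 0.080 green, 0.120 blue (end 0.125). Needs about 2.5 N to move and stays where it is left. Starts within 8 mm of black. A mark is met within 12 mm.
- pointer_knob (a point): middle of the pointer's upright white grip: 14 mm thick across the track, 18 mm along it, standing free from 26 to 61 mm above the worktop; this point is 45 mm above the worktop. Has the result board's axes.
- funnel: bystander: white jar funnel stood on its mouth, 68 mm across, 72 mm high; origin at its underside
- label_roll: bystander: white roll of labels, 66 mm across, 39 mm high; origin at its underside
- counter: bystander: small tally counter, 44 x 51 x 30 mm; origin at its underside
- marker: bystander: white and green marker pen lying flat, 122 mm long, 15 mm thick; origin in its middle, underneath
- loose_cap: bystander: gold jar cap lying nearest the robot, 64 mm across, 10 mm high; origin at its underside
- jar_dark: bystander: open glass jar of dark paste, 70 mm across, 112 mm high; origin at its underside
There are look-alikes about, which are no part of the job. There is more than one size of the result_board; the job needs the larger.

How it is judged (in metres and radians):
On the way, in this order (a step that is already met when the one before it is completed fails the run):
1. one of the two feelers is pressed 0.8 to 4.2 mm back by the frame's corner, the pointer still at park ((value of joint blue_feeler between 0.0008 and 0.0042 m or value of joint yellow_feeler between 0.0008 and 0.0042 m) and value of joint pointer below 0.02 m), for 0.3 s.
2. both feelers are pressed 0.8 to 4.2 mm back at once, the pointer still at park (value of joint blue_feeler between 0.0008 and 0.0042 m and value of joint yellow_feeler between 0.0008 and 0.0042 m and value of joint pointer below 0.02 m), for 0.3 s.
At the end, for the whole second after the job is handed in: Both feelers are pressed 0.8 to 4.2 mm back by the frame's corner pins, and the pointer rests within 12 mm of the mark with the colour of the longer diagonal, or of green if the diagonals differ by less than 5 mm (between 3 and 7 mm of difference either answer counts). Nothing moves (value of joint blue_feeler between 0.0008 and 0.0042 m and value of joint yellow_feeler between 0.0008 and 0.0042 m and ((value of joint pointer between 0.108 and 0.132 m and x of blue_tip in the frame of yellow_tip below -0.00212133 m) or (value of joint pointer between 0.028 and 0.052 m and x of blue_tip in the frame of yellow_tip above 0.00212133 m) or (value of joint pointer between 0.068 and 0.092 m and x of blue_tip in the frame of yellow_tip between -0.00494977 and 0.00494977 m)) and velocity of joint blue_slide between -0.01 and 0.01 m/s and velocity of joint yellow_slide between -0.01 and 0.01 m/s and velocity of joint pointer between -0.01 and 0.01 m/s); the robot touches nothing.
It fails at once if the frame is pressed with more than 12 N (by a bottomed feeler or by the robot) (contact force between frame and anything else above 12 N).
It fails at once if a bystander (funnel, label roll, counter, marker, loose cap, dark jar) is moved more than 30 mm (distance of any of funnel, label_roll, counter, marker, loose_cap, jar_dark from where it was at the start of the episode above 0.03 m).
It also fails if it takes over 64 s, if anything falls off the work surface, if the arm or the gripper's body presses on something with over 40 N, if the wrist force passes 120 N, or if a joint passes its speed limit or range.

## Working session

There is one attempt and no reset: what is moved stays moved. The work goes in short steps, Python scripts to look and compute and a shell command to move; the robot and the scene stay as the last step left them, time stands still between calls to the robot, and variables do not carry over. Pictures are saved under pics/ and viewed, and the job is handed in when it is done.

```bash
ls; mkdir -p pics; python3 - <<'E'
from bench import status,get_image,bot
import cv2,numpy as np
s=status.get_state();print(s)
for n in ["scene","top","wrist"]:
    d=get_image(n);cv2.imwrite(f"pics/{n}0.png",d["image"][:,:,::-1]);np.savez(f"pics/{n}0.npz",**d)
    print(n,d["fx"],d["cx"],d["cy"],(-np.array(d["R"]).T@d["t"]).round(3))
E
```

```text
pics
{'time_s': 0.0, 'qpos': array([ 6.30757706e+01,  9.11326640e+00,  9.15736750e+01, -5.50519402e-04,
        7.94231945e+01, -1.20369349e+01]), 'qvel': array([-0.07640014, -0.01326484,  0.08617755,  0.02132737, -0.04347156,
        0.00763365]), 'joint_torque': array([ 7.71237274e-05, -3.95997012e+01, -3.31433201e+01, -2.02797610e-04,
        8.10196681e-03, -3.04315506e-05]), 'tcp_pos': array([0.14747121, 0.55516106, 0.24429771]), 'eef_rot': array([-1.79892173e+02, -2.24389055e-02,  1.65112786e+02]), 'contact_force': array([-0.10087825, -0.01095461, -0.64717798]), 'torque': array([-0.00914163, -0.00529354,  0.01648777]), 'opening': 0.08558266713287033}
scene 479.8557044452453 317.16306258101696 242.5985109285376 [-0.166 -0.612  0.696]
top 451.9298783788471 318.73628350328977 238.77983645883552 [0.438 0.077 1.113]
wrist 391.34155189354647 318.8182759419613 234.7601306808837 [0.072 0.575 0.373]
```

View pics/scene0.png

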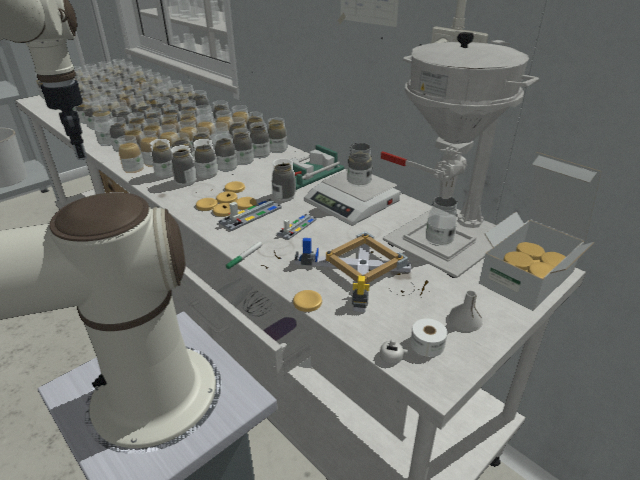

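View pics/top0.png

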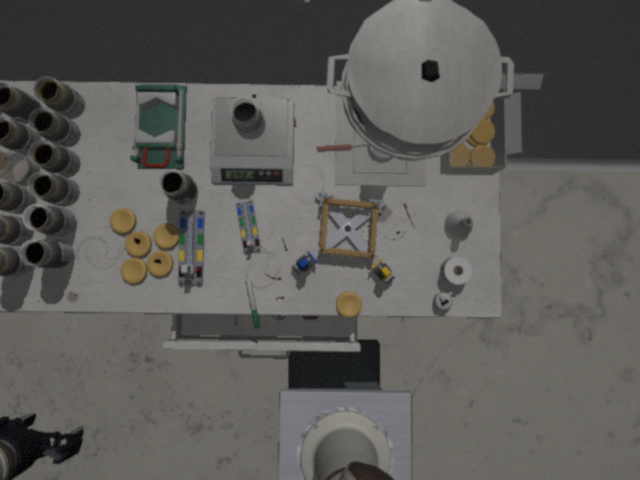

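View pics/wrist0.png

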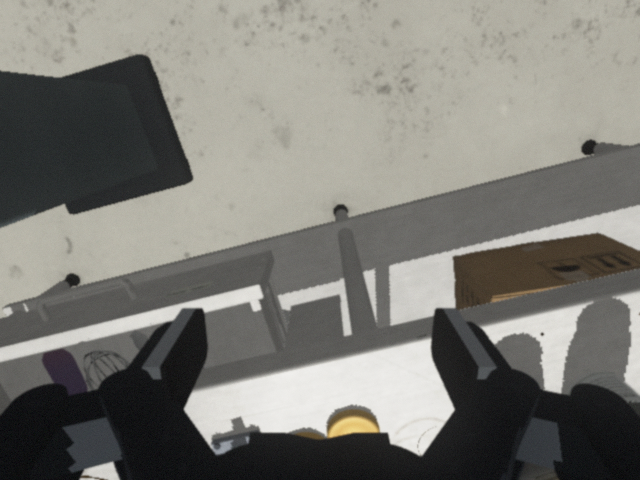

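The top view shows the jig at about (348,228), blue slide at (304,263), yellow slide at (383,271). The larger result board is on the left at (191,248) and its pointer is near (190,280). Next I'll zoom in.

```bash
cat > h.py <<'E'
import numpy as np,cv2
from bench import status,get_image,bot
def ray(d,u,v,z):
    R=np.array(d["R"]);t=np.array(d["t"]);C=-R.T@t
    r=R.T@np.array([(u-d["cx"])/d["fx"],(v-d["cy"])/d["fy"],1.0]);return C+r*(z-C[2])/r[2]
def dep(d,u,v):
    Z=float(d["depth"][int(round(v)),int(round(u))]);R=np.array(d["R"])
    return R.T@(np.array([(u-d["cx"])/d["fx"]*Z,(v-d["cy"])/d["fy"]*Z,Z])-np.array(d["t"]))
def proj(d,X):
    c=np.array(d["R"])@np.array(X)+np.array(d["t"]);return d["fx"]*c[0]/c[2]+d["cx"],d["fy"]*c[1]/c[2]+d["cy"]
E
python3 - <<'E'
from h import *
d=np.load("pics/top0.npz");im=d["image"][:,:,::-1]
a=cv2.resize(im[180:300,280:420],None,fx=5,fy=5,interpolation=cv2.INTER_CUBIC);cv2.imwrite("pics/z1.png",a)
a=cv2.resize(im[200:300,160:280],None,fx=6,fy=6,interpolation=cv2.INTER_CUBIC);cv2.imwrite("pics/z2.png",a)
E
```

```text
(no output)
```

View pics/z1.png

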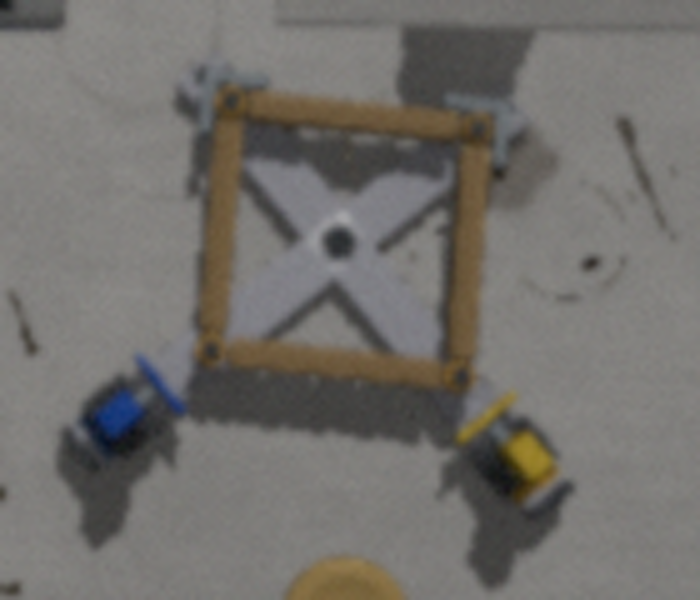

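View pics/z2.png

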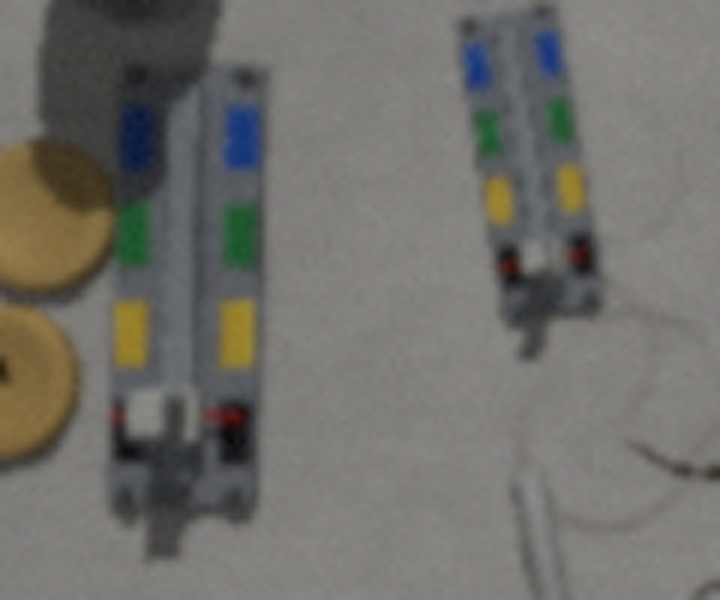

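The zoom shows the frame pins at FL (231,101), FR (478,127), NL (209,350) and NR (460,375). The grips are at blue (120,410) and yellow (530,455). Now the metric positions.

```bash
python3 - <<'E'
from h import *
d=np.load("pics/top0.npz");im=d["image"];s=np.load("pics/scene0.npz")
Z=lambda x,y:(280+(x+.5)/5-.5,180+(y+.5)/5-.5)
for n,p,z in [("FL",(231,101),.034),("FR",(478,127),.034),("NL",(209,350),.034),("NR",(460,375),.034),("cross",(339,240),.012)]:
    u,v=Z(*p);print(n,ray(d,u,v,z).round(4),dep(d,u,v).round(3))
hsv=cv2.cvtColor(im,cv2.COLOR_RGB2HSV)
# grips: top surface at .068 by height
def pts(d):
    h,w=d["depth"].shape;u,v=np.meshgrid(np.arange(w),np.arange(h));Zz=d["depth"]
    c=np.stack([(u-d["cx"])/d["fx"]*Zz,(v-d["cy"])/d["fy"]*Zz,Zz],-1);return (c-d["t"])@d["R"]
for nm,dd in (("top",d),("scene",s)):
    P=pts(dd);H=cv2.cvtColor(dd["image"],cv2.COLOR_RGB2HSV)
    for n,lo,hi in (("blue",(100,120,40),(130,255,255)),("yel",(20,150,60),(32,255,255))):
        m=cv2.inRange(H,lo,hi)>0
        box=(P[...,0]>.2)&(P[...,0]<.7)&(abs(P[...,1])<.2)
        k=m&box&(P[...,2]>.058)&(P[...,2]<.08)
        k2=m&box&(P[...,2]<.058)&(P[...,2]>.01)
        for q in(k,k2):
            if q.sum(): 
                v,u=np.nonzero(q);print(nm,n,q.sum(),P[q].mean(0).round(4),P[q].min(0).round(3),P[q].max(0).round(3),u.mean(),v.mean())
Zb=lambda x,y:(160+(x+.5)/6-.5,200+(y+.5)/6-.5)
for n,p,z in [("blueL",(136,137),.008),("blueR",(241,137),.008),("yelL",(131,333),.008),("yelR",(237,333),.008),("gL",(133,234),.008),("gR",(239,234),.008),("kL",(128,433),.008),("kR",(234,433),.008),("knob",(177,405),.061),("hair",(235,417),.012)]:
    u,v=Zb(*p);print(n,ray(d,u,v,z).round(4),dep(d,u,v).round(3))
P=pts(d)
b=(P[...,1]>.3)&(P[...,1]<.5)&(P[...,0]>.25)&(P[...,0]<.45)&(P[...,2]>.045)&(P[...,2]<.09)
v,u=np.nonzero(b)
for a in zip(u,v,P[b].round(3)): print(*a)
E
```

```text
FL [0.6106 0.0558 0.034 ] [0.611 0.056 0.033]
FR [ 0.5995 -0.0633  0.034 ] [ 0.599 -0.063  0.04 ]
NL [0.4903 0.065  0.034 ] [0.49  0.065 0.035]
NR [ 0.4799 -0.0551  0.034 ] [ 0.48  -0.055  0.038]
cross [0.5461 0.0017 0.012 ] [0.546 0.002 0.01 ]
top blue 52 [0.4592 0.1073 0.0669] [0.45  0.098 0.06 ] [0.469 0.117 0.072] 303.09615384615387 262.15384615384613
top blue 35 [0.4614 0.0983 0.0288] [0.446 0.078 0.011] [0.48  0.121 0.057] 307.37142857142857 261.6
top yel 52 [ 0.4416 -0.0826  0.0666] [ 0.432 -0.092  0.06 ] [ 0.45  -0.073  0.071] 385.15384615384613 270.78846153846155
top yel 21 [ 0.44   -0.0809  0.0296] [ 0.422 -0.1    0.01 ] [ 0.463 -0.057  0.058] 382.04761904761904 271.42857142857144
scene blue 54 [0.4563 0.0984 0.0655] [0.448 0.09  0.059] [0.468 0.109 0.07 ] 306.5740740740741 240.88888888888889
scene blue 99 [0.4574 0.094  0.0384] [0.44  0.069 0.011] [0.483 0.118 0.057] 308.4040404040404 250.84848484848484
scene yel 62 [ 0.4391 -0.0917  0.0661] [ 0.429 -0.1    0.058] [ 0.453 -0.079  0.071] 361.0806451612903 279.88709677419354
scene yel 135 [ 0.4523 -0.0748  0.0352] [ 0.431 -0
[... 1635 characters left out ...]

188 269 [0.44  0.378 0.047]
181 270 [0.438 0.39  0.063]
182 270 [0.438 0.389 0.058]
183 270 [0.438 0.385 0.062]
184 270 [0.438 0.383 0.061]
185 270 [0.438 0.382 0.059]
186 270 [0.438 0.379 0.06 ]
187 270 [0.438 0.378 0.054]
188 270 [0.438 0.378 0.046]
181 271 [0.435 0.39  0.061]
182 271 [0.435 0.388 0.059]
183 271 [0.435 0.387 0.057]
184 271 [0.435 0.384 0.06 ]
185 271 [0.435 0.38  0.063]
186 271 [0.435 0.38  0.057]
187 271 [0.435 0.378 0.055]
188 271 [0.435 0.378 0.047]
181 272 [0.433 0.39  0.061]
182 272 [0.433 0.387 0.062]
183 272 [0.433 0.386 0.058]
184 272 [0.433 0.383 0.061]
185 272 [0.433 0.381 0.059]
186 272 [0.433 0.379 0.059]
187 272 [0.433 0.379 0.05 ]
188 272 [0.433 0.378 0.046]
```

```bash
cat >> h.py <<'E'
from scipy.spatial.transform import Rotation as Ro
def plan(x,y,z,yaw,n=8):
    s=status.get_state();p=s["tcp_pos"];R=Ro.from_euler("xyz",s["eef_rot"],degrees=True).as_matrix()
    d=R.T@(np.array([x,y,z])-p)*100
    t=-np.radians((yaw-s["eef_rot"][2]+180)%360-180)
    print("t",s["time_s"],"pos",p.round(4),"rot",s["eef_rot"].round(2),"F",s["contact_force"].round(2),"op",round(s["opening"],4))
    print("shift cm",d.round(2),"turn",round(t,3))
E
python3 -m pendant '[[[-2.8,-3.4,0.5,0.14],[-5.6,-6.8,1,0.28],[-8.4,-10.2,1.5,0.42],[-11.2,-13.6,2,0.56],[-14,-17,2.5,0.7],[-16.8,-20.4,3,0.84],[-19.6,-23.8,3.5,0.98],[-22.4,-27.2,4,1.12]]]' 5
python3 -c "
from h import *
plan(.4416,-.0826,.165,39.66)"
```

```text
time_s: 1.15
tcp_pos: [0.2945, 0.2339, 0.205]
eef_rot: [180.0, 0.0, 100.7]
contact_force: [0.2, -0.4, -0.6]
opening: 0.0502
t 1.15 pos [0.2945 0.2339 0.205 ] rot [179.99   0.   100.7 ] F [ 0.18 -0.39 -0.61] op 0.0502
shift cm [-33.83   8.57   4.  ] turn 1.065
```

```bash

python3 -m pendant '[[[-4.2,1.1,0.5,0.14],[-8.5,2.1,1,0.28],[-12.7,3.2,1.5,0.42],[-16.9,4.3,2,0.56],[-21.1,5.4,2.5,0.7],[-25.4,6.4,3,0.84],[-29.6,7.5,3.5,0.95],[-33.8,8.6,4,1.065]]]'
python3 - <<'E'
from h import *
plan(.4416,-.0826,.165,39.66)
d=get_image("wrist");cv2.imwrite("pics/w1.png",d["image"][:,:,::-1]);np.savez("pics/w1.npz",**d)
E
```

```text
time_s: 2.15
tcp_pos: [0.4432, -0.0817, 0.165]
eef_rot: [-180.0, -0.0, 39.7]
contact_force: [0.2, 0.3, 0.5]
opening: 0.05
t 2.15 pos [ 0.4432 -0.0817  0.165 ] rot [-179.99   -0.     39.68] F [0.22 0.28 0.48] op 0.05
shift cm [-0.19 -0.03 -0.  ] turn 0.0
```

View pics/w1.png

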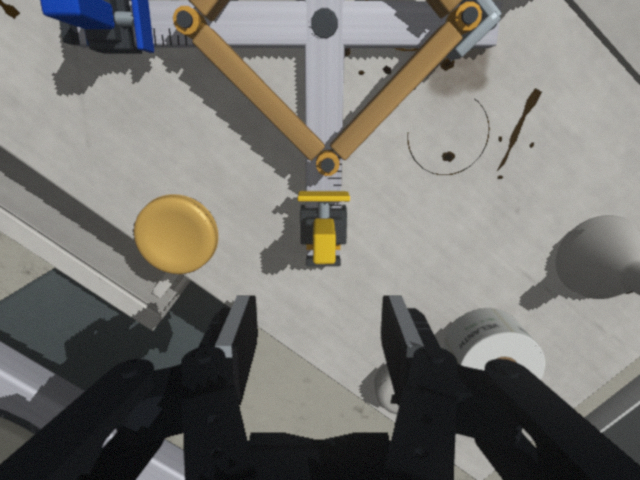

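The wrist view shows the yellow knob top at (324,240), its plate at (324,196), the near-right pin at (326,163), the near-left pin at (185,19) and the crossing at (323,22).

```bash
python3 - <<'E'
from h import *
d=np.load("pics/w1.npz");im=d["image"]
cv2.imwrite("pics/z3.png",cv2.resize(im[140:280,240:400,::-1],None,fx=4,fy=4,interpolation=cv2.INTER_CUBIC))
cv2.imwrite("pics/z4.png",cv2.resize(im[0:70,30:190,::-1],None,fx=4,fy=4,interpolation=cv2.INTER_CUBIC))
for n,u,v in [("NR",327,163),("NL",185,20),("FR",468,16),("knobtop",324,242),("cross",323,22),("plate",324,194)]:
    print(n,dep(d,u,v).round(4))
E
```

```text
NR [ 0.4822 -0.0578  0.0359]
NL [0.4927 0.0598 0.0365]
FR [ 0.6003 -0.0663  0.0356]
knobtop [ 0.4472 -0.0839  0.0676]
cross [ 5.47e-01 -4.00e-04  1.28e-02]
plate [ 0.464  -0.0705  0.029 ]
```

View pics/z3.png

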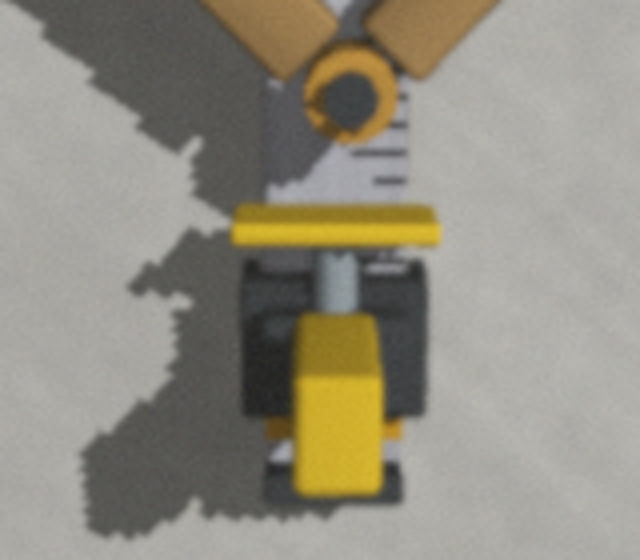

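View pics/z4.png

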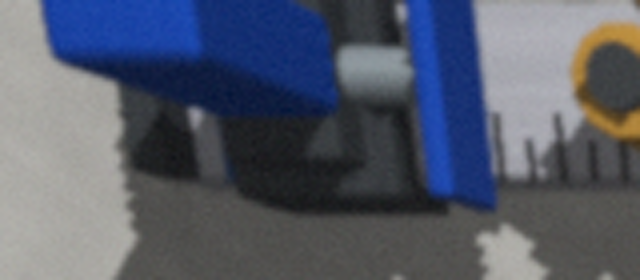

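```bash
python3 - <<'E'
from h import *
d=np.load("pics/w1.npz")
c=ray(d,323.5,22.5,.0128)
print("cam",(-d["R"].T@d["t"]).round(4),"axis",d["R"][2].round(3))
pin=ray(d,240+348/4,140+97/4,.036); k=ray(d,240+341/4,140+434/4,.068)
nl=ray(d,30+614/4,76/4,.036);fr=ray(d,468,15.5,.036)
pl=[ray(d,240+x/4,140+222/4,z) for x in(232,440) for z in(.03,.04,.045,.05)]
print([np.linalg.norm(pl[i]-pl[i+4]).round(4) for i in range(4)])
for a in(-5.34,-5):
  yd=np.array([np.cos(np.radians(225+a)),np.sin(np.radians(225+a))]);bd=np.array([np.cos(np.radians(135+a)),np.sin(np.radians(135+a))])
  for n,p in(("pin",pin),("knob",k),("nl",nl),("fr",fr),*[("plate",q) for q in pl]):
    q=(p-c)[:2];print(n,p.round(4),"alongY",(q@yd).round(4),"alongB",(q@bd).round(4))
E
```

```text
cam [ 0.5055 -0.0315  0.2933] axis [-0.239 -0.198 -0.951]
[np.float64(0.0356), np.float64(0.0343), np.float64(0.0336), np.float64(0.0329)]
pin [ 0.4815 -0.0583  0.036 ] alongY 0.087 alongB -0.0024
knob [ 0.4446 -0.0871  0.068 ] alongY 0.1339 alongB -0.0011
nl [0.4925 0.0609 0.036 ] alongY 0.0025 alongB 0.0823
fr [ 0.6003 -0.0661  0.036 ] alongY 0.0005 alongB -0.0842
plate [ 0.452  -0.0573  0.03  ] alongY 0.1091 alongB 0.0172
plate [ 0.454  -0.0563  0.04  ] alongY 0.1069 alongB 0.0166
plate [ 0.455  -0.0558  0.045 ] alongY 0.1058 alongB 0.0164
plate [ 0.4561 -0.0554  0.05  ] alongY 0.1048 alongB 0.0161
plate [ 0.4748 -0.0847  0.03  ] alongY 0.1091 alongB -0.0185
plate [ 0.4759 -0.0827  0.04  ] alongY 0.1069 alongB -0.0177
plate [ 0.4765 -0.0817  0.045 ] alongY 0.1058 alongB -0.0173
plate [ 0.4771 -0.0807  0.05  ] alongY 0.1047 alongB -0.0168
pin [ 0.4815 -0.0583  0.036 ] alongY 0.087 alongB -0.0019
knob [ 0.4446 -0.0871  0.068 ] alongY 0.1339 alongB -0.0003
nl [0.4925 0.0609 0.036 ] alongY 0.002 alongB 0.0823
fr [ 0.6003 -0.0661  0.036 ] alongY 0.001 alongB -0.0842
plate [ 0.452  -0.0573  0.03  ] alongY 0.109 alongB 0.0178
plate [ 0.454  -0.0563  0.04  ] alongY 0.1068 alongB 0.0173
plate [ 0.455  -0.0558  0.045 ] alongY 0.1057 alongB 0.017
plate [ 0.4561 -0.0554  0.05  ] alongY 0.1047 alongB 0.0167
plate [ 0.4748 -0.0847  0.03  ] alongY 0.1092 alongB -0.0178
plate [ 0.4759 -0.0827  0.04  ] alongY 0.107 alongB -0.017
plate [ 0.4765 -0.0817  0.045 ] alongY 0.1059 alongB -0.0166
plate [ 0.4771 -0.0807  0.05  ] alongY 0.1048 alongB -0.0162
```

```bash
python3 -c "
from h import *
plan(.4446,-.0871,.098,39.8)"
```

```text
t 2.2 pos [ 0.4449 -0.0858  0.1649] rot [1.798e+02 5.000e-02 3.934e+01] F [-1.2  -3.99  0.48] op 0.0498
shift cm [-0.1   0.06  6.69] turn -0.008
```

```bash
python3 -m pendant '[[[-0.05,0.03,2,-0.008],[-0.1,0.06,4,-0.008],[-0.1,0.06,6,-0.008],[-0.1,0.06,6.7,-0.008],[-0.1,0.06,6.7,-0.008],[-0.1,0.06,6.7,-0.008]]]'
python3 - <<'E'
from h import *
plan(.4446,-.0871,.098,39.8)
d=get_image("wrist");cv2.imwrite("pics/w2.png",d["image"][:,:,::-1]);np.savez("pics/w2.npz",**d)
plan(.4446,-.0871,.098,39.8)
E
```

```text
time_s: 2.95
tcp_pos: [0.4432, -0.0816, 0.0992]
eef_rot: [179.9, -0.0, 40.4]
contact_force: [0.7, -0.3, 0.3]
opening: 0.05
t 2.95 pos [ 0.4432 -0.0816  0.0992] rot [ 1.7992e+02 -4.0000e-02  4.0390e+01] F [ 0.68 -0.31  0.28] op 0.05
shift cm [-0.25  0.51  0.12] turn 0.01
t 3.0 pos [ 0.4432 -0.0816  0.0993] rot [ 1.799e+02 -4.000e-02  4.039e+01] F [0.94 0.25 0.39] op 0.0502
shift cm [-0.25  0.5   0.13] turn 0.01
```

View pics/w2.png

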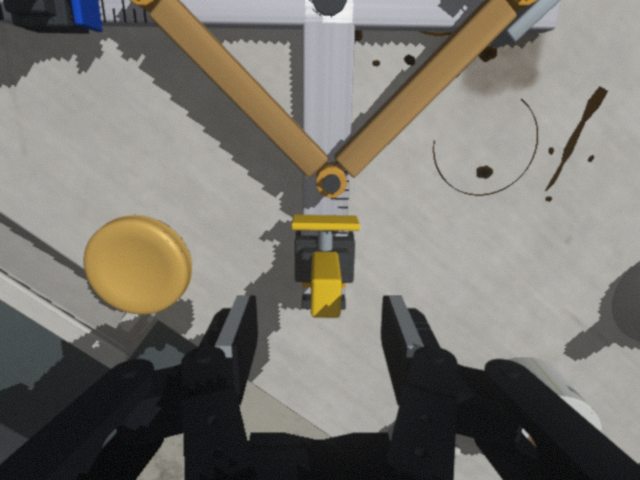

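Knob top is at about (326,300), between the fingers and nearly central. The pin is at (331,181).

```bash
python3 - <<'E'
from h import *
d=np.load("pics/w2.npz");im=d["image"]
cv2.imwrite("pics/z5.png",cv2.resize(im[160:330,260:400,::-1],None,fx=4,fy=4,interpolation=cv2.INTER_CUBIC))
H=cv2.cvtColor(im,cv2.COLOR_RGB2HSV);m=cv2.inRange(H,(22,150,130),(32,255,255));m[:240]=0;m[:, :300]=0;m[:,350:]=0
c=max(cv2.findContours(m,0,2)[0],key=cv2.contourArea);print(cv2.minAreaRect(c),cv2.boundingRect(c))
print("knob",ray(d,326,299,.068).round(4),dep(d,326,299).round(4))
plan(*ray(d,326,299,.068)[:2],.049,39.8)
E
```

```text
((327.0, 283.5), (30.0, 63.0), 0.0) (312, 252, 31, 64)
knob [ 0.444  -0.0868  0.068 ] [ 0.4441 -0.0867  0.0683]
t 3.0 pos [ 0.4432 -0.0816  0.0993] rot [ 1.799e+02 -4.000e-02  4.039e+01] F [0.94 0.25 0.39] op 0.0502
shift cm [-0.28  0.43  5.03] turn 0.01
```

View pics/z5.png

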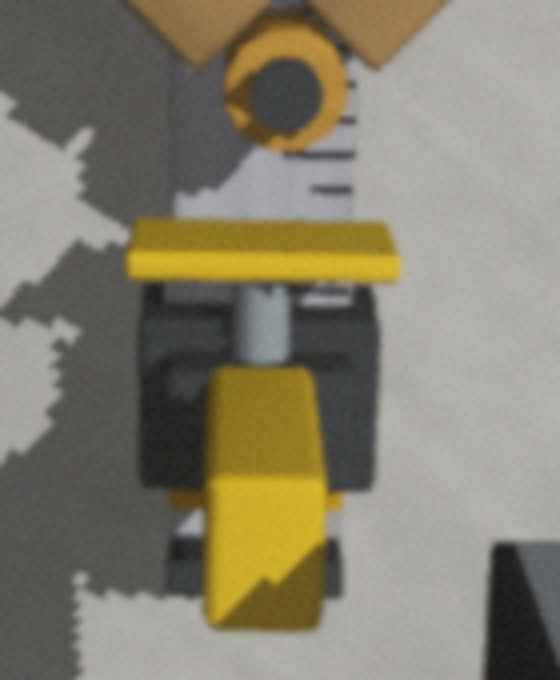

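```bash
python3 -m pendant '[[[-0.28,0.42,0,0.01],[-0.28,0.42,1.5,0.01],[-0.28,0.42,3,0.01],[-0.28,0.42,4.5,0.01],[-0.28,0.42,5,0.01],[-0.28,0.42,5,0.01]]]' - 20
python3 -m pendant '[[[0,0,0,0],[0,0,0,0],[0,0,0,0],[0,0,0,0],[0,0,0,0],[0,0,0,0]]]' 1 20
python3 - <<'E'
from h import *
d=get_image("wrist");cv2.imwrite("pics/w3.png",d["image"][:,:,::-1]);np.savez("pics/w3.npz",**d)
plan(.4446,-.0871,.049,39.8)
E
```

```text
time_s: 3.75
tcp_pos: [0.4428, -0.0862, 0.0477]
eef_rot: [-179.9, 0.0, 39.8]
contact_force: [0.5, 0.7, -0.2]
opening: 0.0502
time_s: 4.5
tcp_pos: [0.4431, -0.086, 0.0489]
eef_rot: [-180.0, -0.0, 39.8]
contact_force: [-2.4, 3.5, 5.5]
opening: 0.0135
t 4.55 pos [ 0.4431 -0.086   0.0489] rot [-1.7995e+02 -2.0000e-02  3.9790e+01] F [-2.61  2.64  6.52] op 0.0139
shift cm [ 0.04  0.18 -0.01] turn -0.0
```

View pics/w3.png

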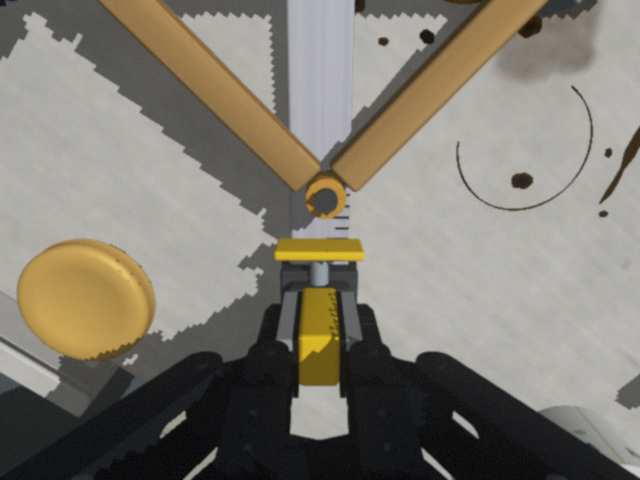

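The grip holds at 14 mm opening, with the plate at (320,243) and the pin at (326,195). I'll push in by 11 mm, short of the estimated 13 mm contact.

```bash
cat >> h.py <<'E'
def ft(a):
    s=status.get_state();u=np.array([np.cos(np.radians(a)),np.sin(np.radians(a))])
    print("t",round(s["time_s"],2),"pos",s["tcp_pos"].round(4),"along",(s["tcp_pos"][:2]@u).round(4),"F along",(s["contact_force"][:2]@u).round(2),"F",s["contact_force"].round(2))
E
python3 -c "
from h import *
ft(39.7)"
python3 -m pendant '[[[0.2,0,0,0],[0.4,0,0,0],[0.6,0,0,0],[0.8,0,0,0],[1,0,0,0],[1.1,0,0,0],[1.1,0,0,0]]]'
python3 - <<'E'
from h import *
ft(39.7)
d=get_image("wrist");cv2.imwrite("pics/w4.png",cv2.resize(d["image"][150:310,220:430,::-1],None,fx=3.5,fy=3.5,interpolation=cv2.INTER_CUBIC));np.savez("pics/w4.npz",**d)
E
```

```text
t 4.55 pos [ 0.4431 -0.086   0.0489] along 0.286 F along -0.32 F [-2.61  2.64  6.52]
time_s: 5.42
tcp_pos: [0.4511, -0.0793, 0.0489]
eef_rot: [-179.9, 0.1, 39.8]
contact_force: [-5.1, 0.7, 6.4]
opening: 0.0135
t 5.42 pos [ 0.4511 -0.0793  0.0489] along 0.2965 F along -3.47 F [-5.12  0.74  6.44]
```

View pics/w4.png

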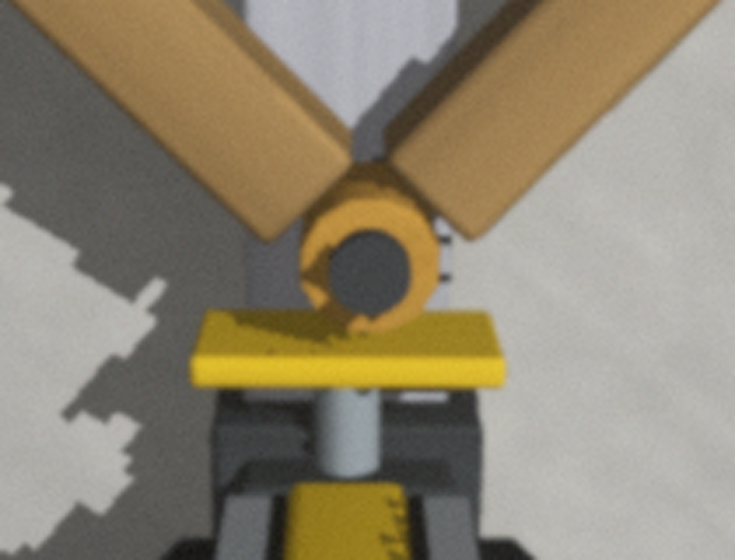

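The plate front edge (crop y 357) is about 2.5 mm short of the pin edge (y 333). I'll continue in small steps and read the force.

```bash

python3 -m pendant '[[[0.1,0,0,0],[0.2,0,0,0],[0.2,0,0,0]]]' >/dev/null; python3 -c "
from h import *
ft(39.7)"
python3 -m pendant '[[[0.05,0,0,0],[0.1,0,0,0],[0.1,0,0,0]]]' >/dev/null; python3 -c "
from h import *
ft(39.7)"
python3 -m pendant '[[[0.05,0,0,0],[0.1,0,0,0],[0.1,0,0,0]]]' >/dev/null;python3 - <<'E'
from h import *
ft(39.7)
d=get_image("wrist");cv2.imwrite("pics/w5.png",cv2.resize(d["image"][150:310,220:430,::-1],None,fx=3.5,fy=3.5,interpolation=cv2.INTER_CUBIC));np.savez("pics/w5.npz",**d)
E
```

```text
t 5.85 pos [ 0.4527 -0.078   0.0489] along 0.2984 F along -4.31 F [-5.18 -0.51  5.82]
t 6.22 pos [ 0.4534 -0.0774  0.0489] along 0.2994 F along -2.5 F [-3.76  0.62  7.03]
t 6.6 pos [ 0.454  -0.0769  0.0489] along 0.3002 F along -4.84 F [-5.95 -0.4   7.61]
```

View pics/w5.png

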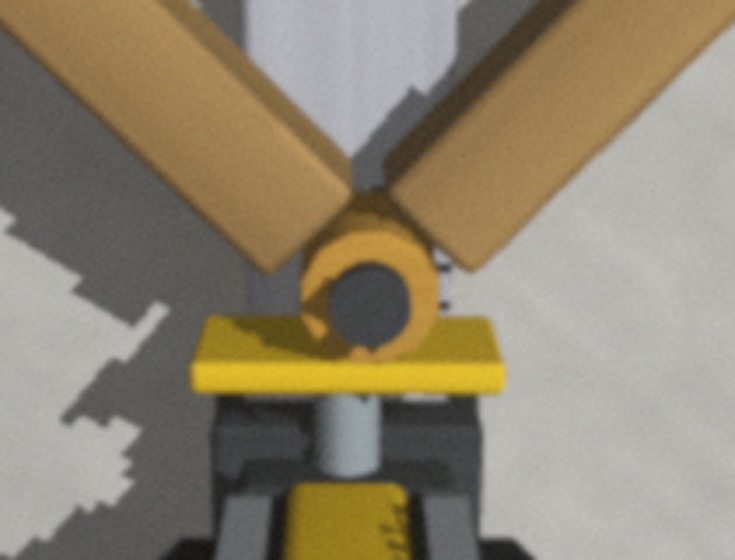

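The plate edge has moved back relative to the grip from y 357 to 363, about 0.7 mm, and now meets the pin edge. Contact is made; another 1.8 mm goes in.

```bash

python3 -m pendant '[[[0.05,0,0,0],[0.1,0,0,0],[0.15,0,0,0],[0.18,0,0,0],[0.18,0,0,0],[0.18,0,0,0]]]' >/dev/null;python3 - <<'E'
from h import *
ft(39.7)
d=get_image("wrist");cv2.imwrite("pics/w6.png",cv2.resize(d["image"][150:310,220:430,::-1],None,fx=3.5,fy=3.5,interpolation=cv2.INTER_CUBIC));np.savez("pics/w6.npz",**d)
E
```

```text
t 7.4 pos [ 0.4552 -0.0759  0.0489] along 0.3017 F along -6.68 F [-7.29 -1.67  8.32]
```

View pics/w6.png

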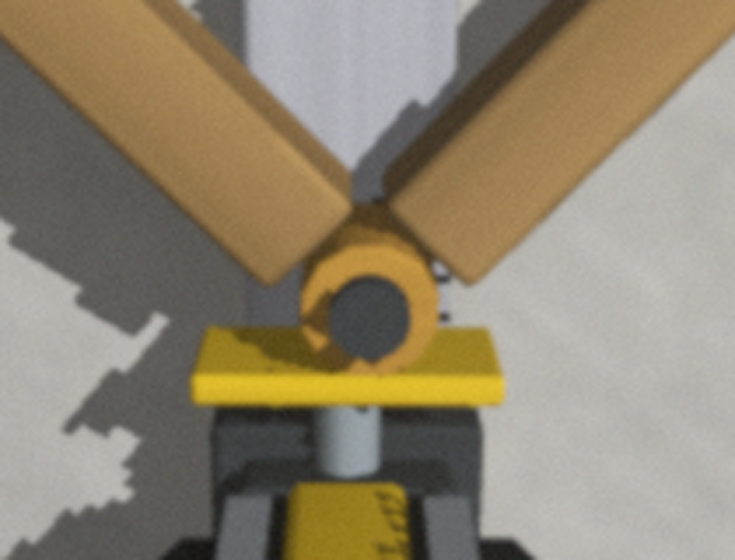

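The plate edge is now at y 375, so the feeler is about 2.2 mm back (8.1 px/mm). Now release and rise.

```bash

python3 -m pendant '[[[0,0,0,0],[0,0,0,0],[0,0,0,0],[0,0,0,0],[0,0,-1,0],[0,0,-3,0],[0,0,-6,0],[0,0,-10,0]]]' 5
python3 -m pendant '[[[0,0,0,0],[0,0,0,0],[0,0,0,0]]]' 
python3 - <<'E'
from h import *
d=get_image("wrist");cv2.imwrite("pics/w7.png",d["image"][:,:,::-1]);np.savez("pics/w7.npz",**d)
b=np.array([.492,.061])+0.048*np.array([np.cos(np.radians(129.8)),np.sin(np.radians(129.8))])
plan(.4595,.1020,.15,-50.3)
E
```

```text
time_s: 8.45
tcp_pos: [0.4554, -0.0754, 0.1492]
eef_rot: [-179.9, 0.0, 39.8]
contact_force: [-0.6, -0.6, -0.8]
opening: 0.0497
time_s: 8.82
tcp_pos: [0.4551, -0.0752, 0.147]
eef_rot: [-179.9, 0.1, 39.8]
contact_force: [0.1, -0.6, -0.3]
opening: 0.0499
t 8.875 pos [ 0.4552 -0.0753  0.1471] rot [-1.7986e+02  7.0000e-02  3.9810e+01] F [-0.04  0.61 -0.45] op 0.05
shift cm [ 11.68 -13.34  -0.28] turn 1.573
```

View pics/w7.png

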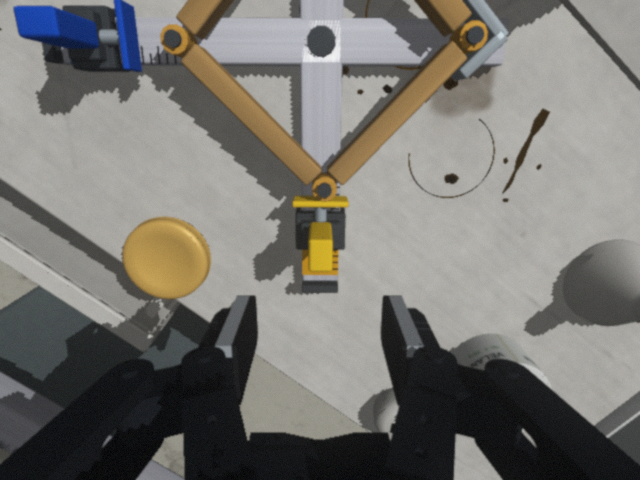

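The yellow plate rests on the pin after release. Next is blue.

```bash

python3 -m pendant '[[[1.5,-1.7,0,0.18],[3,-3.4,0,0.36],[4.5,-5,0,0.54],[6,-6.8,0,0.72],[7.5,-8.5,0,0.9],[9,-10,0,1.08],[10.5,-12,0,1.26],[11.7,-13.3,0,1.44]]]' 
python3 -m pendant '[[[0,0,0,0.133],[0,0,0,0.133],[0,0,0,0.133],[0,0,0,0.133]]]' 
python3 - <<'E'
from h import *
d=get_image("wrist");cv2.imwrite("pics/w8.png",d["image"][:,:,::-1]);np.savez("pics/w8.npz",**d)
plan(.4595,.1020,.15,-50.3)
E
```

```text
time_s: 9.88
tcp_pos: [0.46, 0.1024, 0.1473]
eef_rot: [179.9, 0.1, -43.0]
contact_force: [0.4, 1.1, -0.0]
opening: 0.0501
time_s: 10.38
tcp_pos: [0.4607, 0.1012, 0.1481]
eef_rot: [180.0, 0.0, -50.3]
contact_force: [-0.5, 0.4, -0.3]
opening: 0.05
t 10.425 pos [0.4607 0.1013 0.1482] rot [ 1.7999e+02  1.0000e-02 -5.0290e+01] F [-0.8   0.23 -1.04] op 0.0504
shift cm [-0.14  0.05 -0.18] turn 0.0
```

View pics/w8.png

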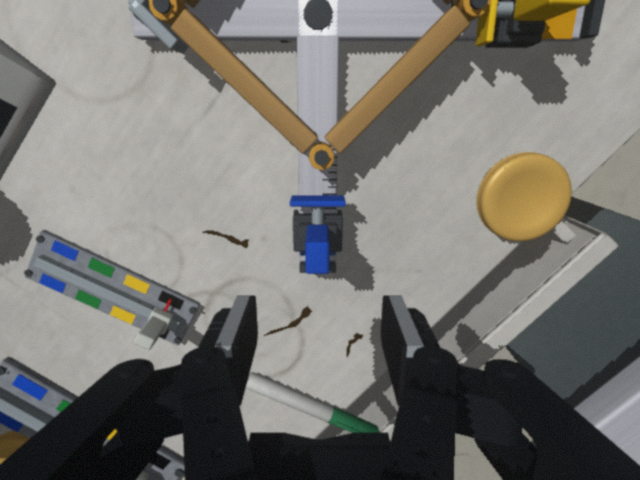

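The blue knob top is at about (317,262), the plate at (318,199), the pin at (322,156) and the crossing at (318,14).

```bash
python3 - <<'E'
from h import *
d=np.load("pics/w8.npz");im=d["image"]
cv2.imwrite("pics/z6.png",cv2.resize(im[140:285,250:390,::-1],None,fx=4,fy=4,interpolation=cv2.INTER_CUBIC))
c=ray(d,318,14,.0128);pin=ray(d,322,156.5,.036);nr=ray(d,472.5,8,.036)
a=-5.3;bd=np.array([np.cos(np.radians(135+a)),np.sin(np.radians(135+a))]);yd=np.array([np.cos(np.radians(225+a)),np.sin(np.radians(225+a))])
k=ray(d,317.5,261.5,.068)
for n,p in(("c",c),("NL",pin),("NR",nr),("knob",k)):print(n,p.round(4),((p-c)[:2]@bd).round(4),((p-c)[:2]@yd).round(4))
d=np.load("pics/w7.npz")
c=ray(d,321,41,.0128)
for n,p in(("NL",ray(d,174.5,39,.036)),("NR",ray(d,324.5,189,.036)),("yk",ray(d,320,257,.068))):print(n,p.round(4),((p-c)[:2]@bd).round(4),((p-c)[:2]@yd).round(4))
plan(*k[:2],.098,-50.3)
E
```

```text
c [ 0.5467 -0.001   0.0128] 0.0 0.0
NL [0.4928 0.0601 0.036 ] 0.0815 0.0025
NR [ 0.481  -0.0534  0.036 ] 0.0017 0.084
knob [0.4593 0.1046 0.068 ] 0.1371 -0.0002
NL [0.4933 0.0594 0.036 ] 0.0811 0.0025
NR [ 0.4822 -0.0584  0.036 ] -0.0025 0.0864
yk [ 0.4553 -0.0772  0.068 ] 0.0002 0.119
t 10.425 pos [0.4607 0.1013 0.1482] rot [ 1.7999e+02  1.0000e-02 -5.0290e+01] F [-0.8   0.23 -1.04] op 0.0504
shift cm [-0.34 -0.1   5.02] turn 0.0
```

View pics/z6.png

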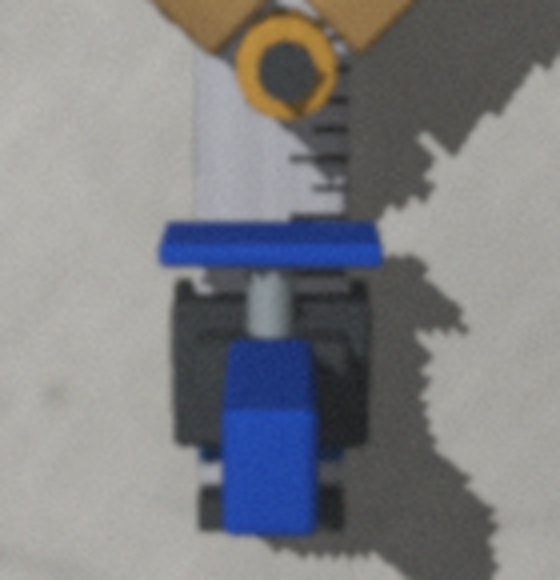

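```bash

python3 -m pendant '[[[-0.25,-0.1,2.5,0],[-0.25,-0.1,5,0],[-0.25,-0.1,7.5,0],[-0.25,-0.1,9.4,0],[-0.25,-0.1,9.9,0],[-0.25,-0.1,9.9,0],[-0.25,-0.1,9.9,0]]]' 
python3 -c "
from h import *
plan(.4590,.1040,.049,-50.3)"
python3 -m pendant '[[[0,0,0,0],[0,0,0,0],[0,0,0,0],[0,0,0,0],[0,0,0,0],[0,0,0,0]]]' 1 20
python3 - <<'E'
from h import *
ft(-50.3)
d=get_image("wrist");cv2.imwrite("pics/w9.png",d["image"][:,:,::-1]);np.savez("pics/w9.npz",**d)
E
```

```text
time_s: 11.3
tcp_pos: [0.4608, 0.104, 0.0503]
eef_rot: [-179.9, -0.1, -50.3]
contact_force: [0.6, -0.1, -0.2]
opening: 0.0505
t 11.3 pos [0.4608 0.104  0.0503] rot [-1.7992e+02 -7.0000e-02 -5.0320e+01] F [ 0.65 -0.08 -0.17] op 0.0505
shift cm [-0.12  0.14  0.13] turn -0.0
time_s: 12.05
tcp_pos: [0.46, 0.1038, 0.0498]
eef_rot: [180.0, -0.0, -50.3]
contact_force: [-2.7, -2.4, 5.9]
opening: 0.0137
t 12.05 pos [0.46   0.1038 0.0498] along 0.214 F along 0.15 F [-2.68 -2.42  5.88]
```

View pics/w9.png

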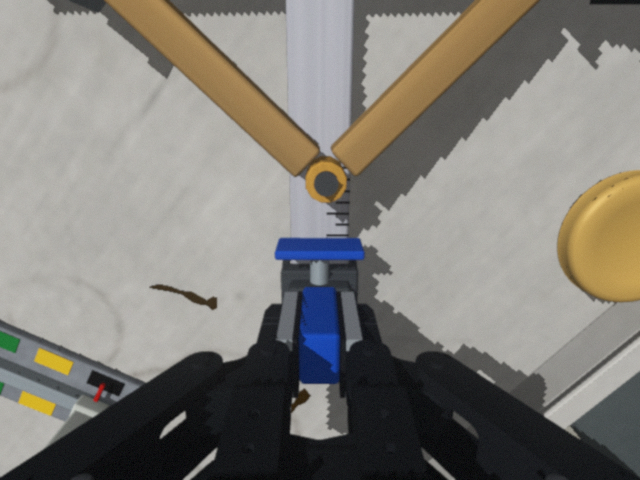

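```bash

python3 -m pendant '[[[0.25,0,0,0],[0.5,0,0,0],[0.75,0,0,0],[1,0,0,0],[1.25,0,0,0],[1.5,0,0,0],[1.6,0,0,0],[1.6,0,0,0]]]'
python3 - <<'E'
from h import *
ft(-50.3)
d=get_image("wrist");cv2.imwrite("pics/w10.png",cv2.resize(d["image"][150:310,220:430,::-1],None,fx=3.5,fy=3.5,interpolation=cv2.INTER_CUBIC));np.savez("pics/w10.npz",**d)
E
```

```text
time_s: 13.1
tcp_pos: [0.4698, 0.092, 0.0498]
eef_rot: [180.0, 0.1, -50.3]
contact_force: [-4.2, 0.1, 7.5]
opening: 0.0137
t 13.1 pos [0.4698 0.092  0.0498] along 0.2294 F along -2.81 F [-4.22  0.15  7.51]
```

View pics/w10.png

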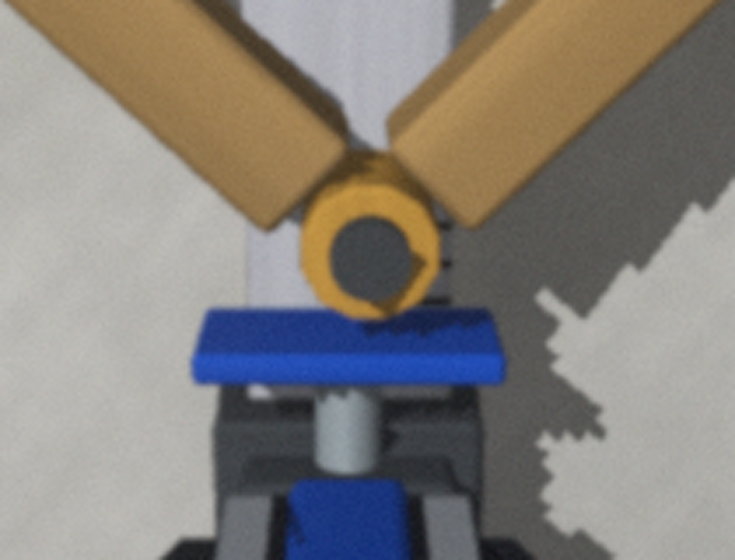

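The gap is 34 px, about 4.2 mm (plate edge y 354, pin edge y 320). I'll push 5.5 mm and check.

```bash

python3 -m pendant '[[[0.1,0,0,0],[0.2,0,0,0],[0.3,0,0,0],[0.4,0,0,0],[0.5,0,0,0],[0.55,0,0,0],[0.55,0,0,0]]]'
python3 - <<'E'
from h import *
ft(-50.3)
d=get_image("wrist");cv2.imwrite("pics/w11.png",cv2.resize(d["image"][150:310,220:430,::-1],None,fx=3.5,fy=3.5,interpolation=cv2.INTER_CUBIC));np.savez("pics/w11.npz",**d)
E
```

```text
time_s: 14.02
tcp_pos: [0.4731, 0.0881, 0.0498]
eef_rot: [180.0, 0.1, -50.3]
contact_force: [-5.0, 1.9, 8.6]
opening: 0.0137
t 14.03 pos [0.4731 0.0881 0.0498] along 0.2344 F along -4.59 F [-4.95  1.86  8.64]
```

View pics/w11.png

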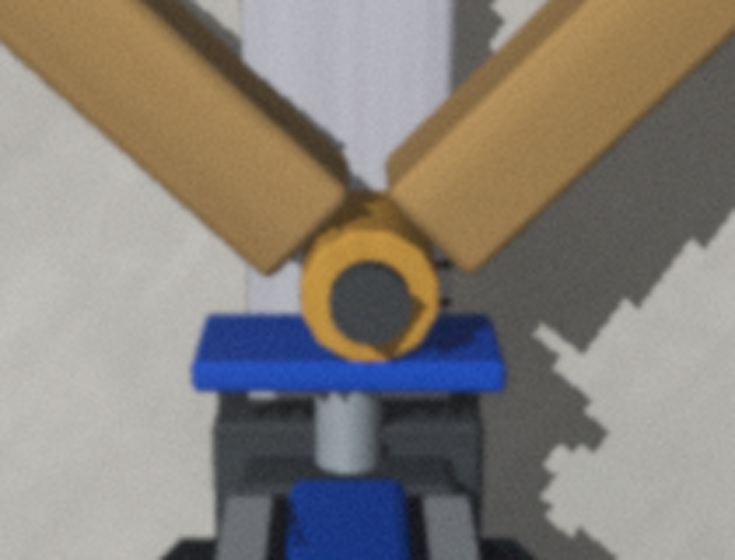

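The plate edge is at y 361, so the feeler is back about 0.8 mm. Another 1.6 mm goes in.

```bash

python3 -m pendant '[[[0.05,0,0,0],[0.1,0,0,0],[0.16,0,0,0],[0.16,0,0,0],[0.16,0,0,0]]]'
python3 - <<'E'
from h import *
ft(-50.3)
d=get_image("wrist");cv2.imwrite("pics/w12.png",cv2.resize(d["image"][150:310,220:430,::-1],None,fx=3.5,fy=3.5,interpolation=cv2.INTER_CUBIC));np.savez("pics/w12.npz",**d)
E
```

```text
time_s: 14.7
tcp_pos: [0.4739, 0.087, 0.0498]
eef_rot: [180.0, 0.1, -50.3]
contact_force: [-6.8, 3.5, 9.7]
opening: 0.0135
t 14.7 pos [0.4739 0.087  0.0498] along 0.2358 F along -7.06 F [-6.83  3.51  9.68]
```

View pics/w12.png

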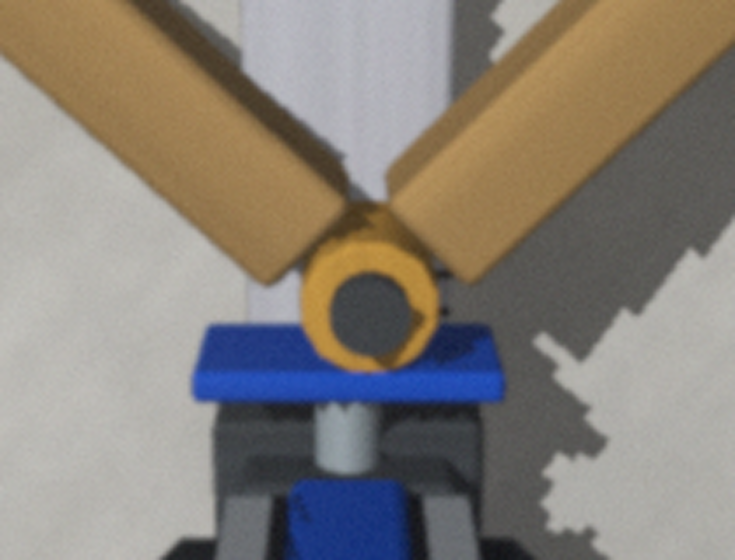

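The plate edge is at y 373, about 2.3 mm back, and the force fits (4.2 N friction plus 2.9 N spring). Now release and rise for a check from midway between the slides.

```bash

python3 -m pendant '[[[0,0,0,0],[0,0,0,0],[0,0,0,0],[0,0,0,0],[0,0,-1,0],[0,0,-3,0],[0,0,-6,0],[0,0,-10,0]]]' 5
python3 -m pendant '[[[-2,0,-2,0],[-4,0,-4,0],[-5,0,-6,0],[-5,0,-6,0],[-5,0,-6,0]]]' 
python3 - <<'E'
from h import *
for n in("wrist","top"):
  d=get_image(n);cv2.imwrite(f"pics/{n}13.png",d["image"][:,:,::-1]);np.savez(f"pics/{n}13.npz",**d)
im=d["image"];cv2.imwrite("pics/top13z.png",cv2.resize(im[180:300,280:420,::-1],None,fx=5,fy=5,interpolation=cv2.INTER_CUBIC))
ft(-50.3)
E
```

```text
time_s: 15.75
tcp_pos: [0.474, 0.0863, 0.1502]
eef_rot: [179.9, 0.1, -50.3]
contact_force: [0.6, 0.7, -0.5]
opening: 0.0502
time_s: 16.38
tcp_pos: [0.4426, 0.1245, 0.2088]
eef_rot: [180.0, 0.0, -50.3]
contact_force: [0.1, -0.6, 0.4]
opening: 0.0499
t 16.48 pos [0.4424 0.1244 0.2083] along 0.1869 F along 0.12 F [-0.06 -0.2  -0.47]
```

View pics/wrist13.png

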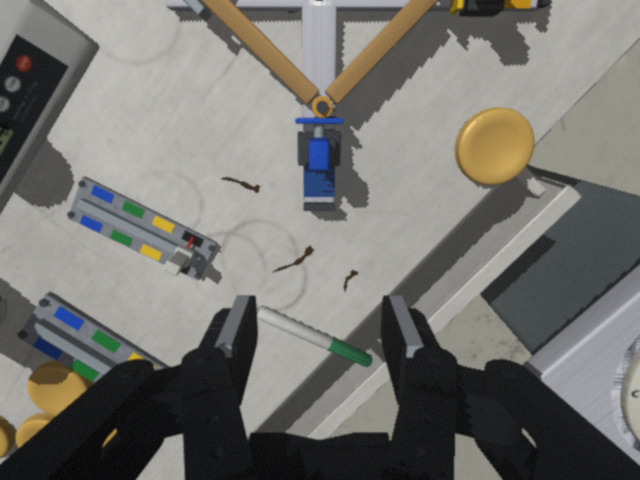

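View pics/top13z.png

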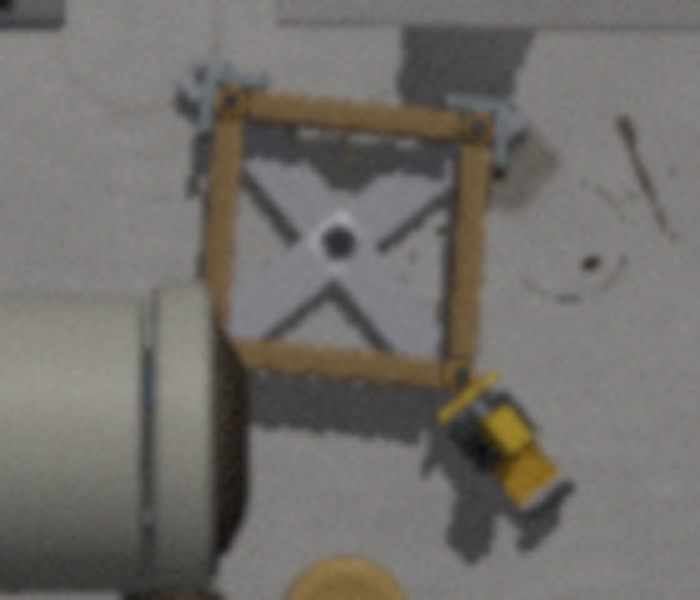

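```bash
python3 - <<'E'
from h import *
d=np.load("pics/top0.npz")
print([ray(d,177,v,.112).round(3) for v in (169,185,201)],[ray(d,u,185,.112).round(3) for u in (161,195)])
for v in(170,200):print(dep(d,177,v).round(3))
w=np.load("pics/wrist13.npz");a=ray(w,323,105,.036);b=ray(w,320,152,.068);print("NL",a,"knob",b)
plan(.441,.3845,.15,180.4)
plan(.441,.3845,.15,.4)
E
```

```text
[array([0.663, 0.392, 0.112]), array([0.627, 0.39 , 0.112]), array([0.591, 0.389, 0.112])] [array([0.627, 0.426, 0.112]), array([0.628, 0.35 , 0.112])]
[0.661 0.392 0.112]
[0.602 0.406 0.058]
NL [0.49292586 0.05941744 0.036     ] knob [0.4752959  0.08422766 0.068     ]
t 16.475 pos [0.4424 0.1244 0.2083] rot [ 1.7992e+02  6.0000e-02 -5.0350e+01] F [-0.06 -0.2  -0.47] op 0.0499
shift cm [-20.11 -16.5    5.83] turn 2.256
t 16.475 pos [0.4424 0.1244 0.2083] rot [ 1.7992e+02  6.0000e-02 -5.0350e+01] F [-0.06 -0.2  -0.47] op 0.0499
shift cm [-20.11 -16.5    5.83] turn -0.886
```

```bash

python3 -m pendant '[[[-2.5,-2.1,0,-0.11],[-5,-4.1,0,-0.22],[-7.5,-6.2,1,-0.33],[-10,-8.2,2,-0.44],[-12.5,-10.3,3,-0.55],[-15,-12.4,4,-0.66],[-17.6,-14.4,5,-0.77],[-20.1,-16.5,5.8,-0.886]]]' 
python3 -m pendant '[[[0,0,0,0],[0,0,0,0],[0,0,0,0],[0,0,0,0]]]' 
python3 - <<'E'
from h import *
for n in("wrist","top"):
  d=get_image(n);cv2.imwrite(f"pics/{n}14.png",d["image"][:,:,::-1]);np.savez(f"pics/{n}14.npz",**d)
im=d["image"];cv2.imwrite("pics/top14z.png",cv2.resize(im[180:300,280:420,::-1],None,fx=5,fy=5,interpolation=cv2.INTER_CUBIC))
plan(.441,.3845,.15,.4)
E
```

```text
time_s: 17.48
tcp_pos: [0.441, 0.3852, 0.1495]
eef_rot: [179.9, 0.1, 0.6]
contact_force: [0.9, 0.6, 0.7]
opening: 0.0498
time_s: 17.98
tcp_pos: [0.4418, 0.3841, 0.1516]
eef_rot: [-180.0, -0.0, 0.4]
contact_force: [-0.9, 0.2, 0.2]
opening: 0.05
t 18.075 pos [0.4417 0.3844 0.1516] rot [-1.7999e+02 -2.0000e-02  4.0000e-01] F [-0.11  0.12  0.22] op 0.0502
shift cm [-0.07 -0.01  0.16] turn -0.0
```

View pics/wrist14.png

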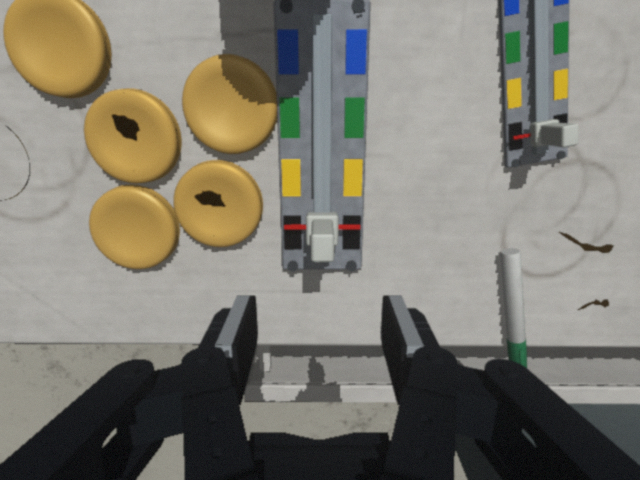

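View pics/top14z.png

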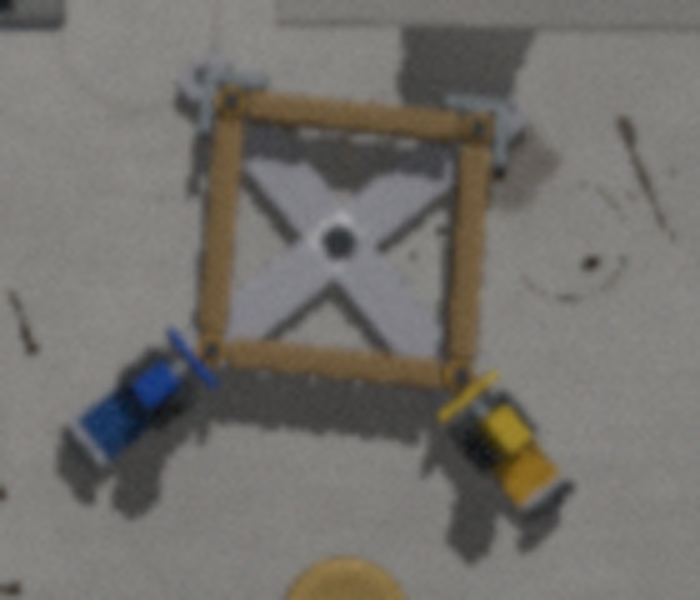

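Both plates rest on their pins. The pointer knob top is at (321,248) and the red hairline at (321,227). Next come a diagonal-difference check and the pointer position.

```bash
python3 - <<'E'
from h import *
d=np.load("pics/top14.npz");w=np.load("pics/wrist14.npz")
Z=lambda x,y:(280+(x+.5)/5-.5,180+(y+.5)/5-.5)
im=d["image"];H=cv2.cvtColor(im,cv2.COLOR_RGB2HSV)
c=ray(d,*Z(339,240),.0128)
# knob top centroids by colour in windows
for n,lo,hi,x0,x1,y0,y1 in(("blue",(105,150,70),(130,255,255),130,186,355,412),("yel",(22,150,90),(32,255,255),478,538,400,462)):
    big=cv2.cvtColor(cv2.resize(im[180:300,280:420],None,fx=5,fy=5,interpolation=cv2.INTER_CUBIC),cv2.COLOR_RGB2HSV)
    m=cv2.inRange(big,lo,hi);q=np.zeros_like(m);q[y0:y1,x0:x1]=m[y0:y1,x0:x1]
    k=max(cv2.findContours(q,0,2)[0],key=cv2.contourArea);r=cv2.minAreaRect(k);p=ray(d,*Z(*r[0]),.068)
    print(n,np.round(r[0],1),np.round(r[1],1),p.round(4),"dist from crossing",np.linalg.norm((p-c)[:2]).round(4))
print("ptr knob",ray(w,321.5,248,.061).round(4),dep(w,321,248).round(4))
for n,v in(("black",232),("yel",178),("green",118),("blue",52)):print(n,[ray(w,u,v,.008).round(4) for u in(290,354)])
print("hair",ray(w,292,227,.012),ray(w,352,227,.012))
# pins
P={n:ray(d,*Z(*p),.036)[:2] for n,p in dict(FL=(231,101),FR=(478,127),NL=(211,350),NR=(460,375)).items()}
print("diag blue",np.linalg.norm(P["NL"]-P["FR"]),"yellow",np.linalg.norm(P["NR"]-P["FL"]))
plan(*ray(w,321.5,248,.061)[:2],.046,.4)
E
```

```text
blue [154.3 385.4] [32.3 41.4] [0.472  0.0905 0.068 ] dist from crossing 0.1156
yel [508.9 430.8] [50.1 30.5] [ 0.4531 -0.0737  0.068 ] dist from crossing 0.1197
ptr knob [0.4426 0.3818 0.061 ] [0.4422 0.3821 0.0599]
black [array([0.4356, 0.4044, 0.008 ]), array([0.4359, 0.3577, 0.008 ])]
yel [array([0.4752, 0.4038, 0.008 ]), array([0.4755, 0.3591, 0.008 ])]
green [array([0.5153, 0.4031, 0.008 ]), array([0.5156, 0.3605, 0.008 ])]
blue [array([0.5554, 0.4025, 0.008 ]), array([0.5557, 0.3619, 0.008 ])]
hair [0.4406361  0.40260347 0.012     ] [0.44093158 0.35966949 0.012     ]
diag blue 0.1674290355101018 yellow 0.17108923152260289
t 18.075 pos [0.4417 0.3844 0.1516] rot [-1.7999e+02 -2.0000e-02  4.0000e-01] F [-0.11  0.12  0.22] op 0.0502
shift cm [ 0.09  0.25 10.56] turn -0.0
```

Three measures put yellow 3.7 to 5 mm longer: knobs 4.1, pins 3.7, wrist views about 5. Green therefore counts and has the most margin. The pointer moves 74.6 mm.

```bash

python3 -m pendant '[[[0.09,0.22,3,0],[0.09,0.22,6,0],[0.09,0.22,8.5,0],[0.09,0.22,10,0],[0.09,0.22,10.5,0],[0.09,0.22,10.5,0],[0.09,0.22,10.5,0]]]' 
python3 -m pendant '[[[0,0,0,0],[0,0,0,0],[0,0,0,0],[0,0,0,0],[0,0,0,0],[0,0,0,0]]]' 1 20
python3 -m pendant '[[[1,0,0,0],[2,0,0,0],[3,0,0,0],[4,0,0,0],[5,0,0,0],[6,0,0,0],[7,0,0,0],[7.5,0,0,0]]]'
python3 -m pendant '[[[0,0,0,0],[0,0,0,0]]]'
python3 - <<'E'
from h import *
d=get_image("wrist");cv2.imwrite("pics/w15.png",d["image"][:,:,::-1]);np.savez("pics/w15.npz",**d)
ft(0.4)
E
```

```text
time_s: 18.95
tcp_pos: [0.4431, 0.383, 0.0475]
eef_rot: [-179.9, -0.1, 0.4]
contact_force: [0.3, -0.6, -0.4]
opening: 0.05
time_s: 19.7
tcp_pos: [0.4426, 0.3823, 0.0468]
eef_rot: [180.0, -0.0, 0.5]
contact_force: [-0.7, -3.9, 4.5]
opening: 0.0137
time_s: 20.7
tcp_pos: [0.5177, 0.3829, 0.0468]
eef_rot: [180.0, 0.0, 0.4]
contact_force: [-2.4, -4.0, 7.5]
opening: 0.014
time_s: 20.95
tcp_pos: [0.5182, 0.3829, 0.0469]
eef_rot: [180.0, -0.1, 0.4]
contact_force: [1.8, -5.1, 4.6]
opening: 0.0138
t 21.0 pos [0.5182 0.3829 0.0468] along 0.5208 F along 1.67 F [ 1.7  -4.01  5.29]
```

View pics/w15.png

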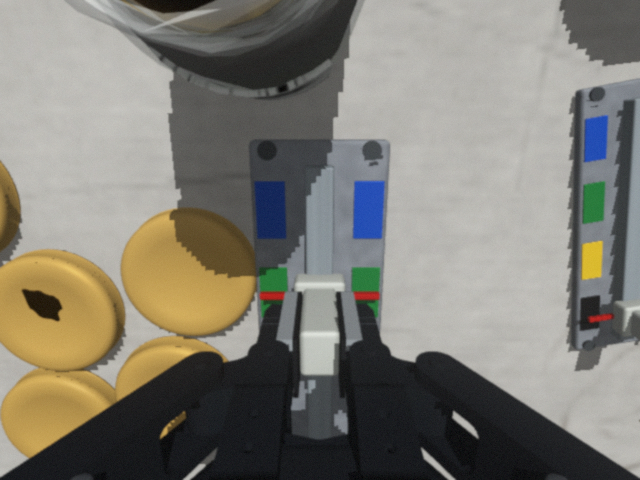

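The hairline lies on the green mark (row 296, with green from about 268 to 320). Release, rise and verify.

```bash

python3 -m pendant '[[[0,0,0,0],[0,0,0,0],[0,0,0,0],[0,0,0,0],[0,0,-1,0],[0,0,-3,0],[0,0,-6,0],[0,0,-10,0]]]' 5
python3 -m pendant '[[[-2,0,-2,0],[-5,0,-4,0],[-8,0,-6,0],[-8,0,-6,0],[-8,0,-6,0],[-8,0,-6,0]]]' 
python3 - <<'E'
from h import *
d=get_image("wrist");cv2.imwrite("pics/w16.png",d["image"][:,:,::-1]);np.savez("pics/w16.npz",**d)
t=get_image("top");im=t["image"]
cv2.imwrite("pics/top16z.png",cv2.resize(im[170:310,170:420,::-1],None,fx=3.2,fy=3.2,interpolation=cv2.INTER_CUBIC))
ft(0.4)
E
```

```text
time_s: 22.0
tcp_pos: [0.5171, 0.3831, 0.1482]
eef_rot: [180.0, 0.0, 0.4]
contact_force: [0.2, 1.3, 0.1]
opening: 0.0499
time_s: 22.75
tcp_pos: [0.4378, 0.3822, 0.2058]
eef_rot: [180.0, 0.0, 0.4]
contact_force: [-0.1, 0.3, -0.5]
opening: 0.0499
t 22.85 pos [0.4376 0.3822 0.2056] along 0.4403 F along -0.15 F [-0.14 -0.54  0.35]
```

View pics/w16.png

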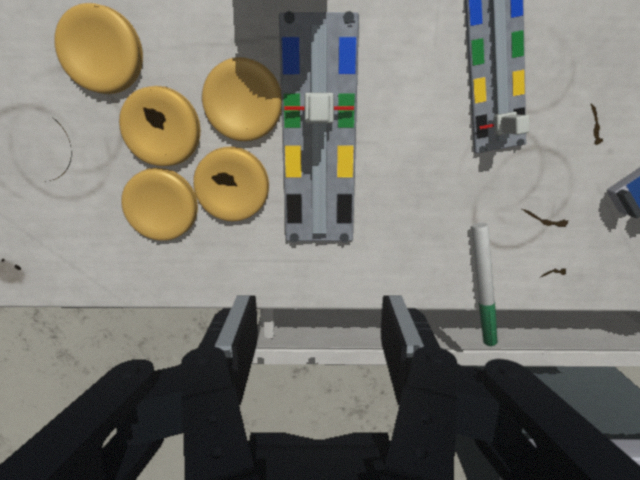

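View pics/top16z.png

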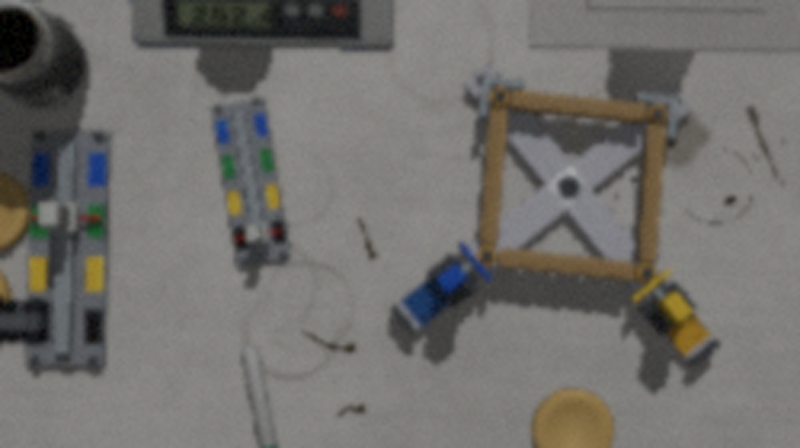

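The hairline is centred on green (row 108), both slides still sit against their pins, and the gripper is clear. Handing in.

```bash
python3 -c "
from bench import bot
print(bot.finish_job())"
```

```text
the job is handed in; nothing more can be done
None
```

Both diagonals are measured, the white pointer stands on green, and the job is handed in. It took about 23 s of the 64 s allowed, and no verdict was reported.

- **Slides:** I pushed the yellow slide in first, then the blue. From the plates' shift in the wrist images, the feelers are pressed back about 2.2 mm (yellow) and 2.3 mm (blue). The push force peaked near 7 N, which fits slide friction plus spring.
- **Comparison:** yellow measured longer every time, but the amounts disagreed:

  | Measurement | Yellow longer by |
  |---|---|
  | Top view, pins (before and after pushing) | 2.9 and 3.7 mm |
  | Top view, knobs | 4.1 mm |
  | Wrist views | 2.5 to 5.3 mm |

  The spread just crosses the 5 mm limit. I chose green because it counts for any difference below 7 mm.
- **Last checks:** the red hairline was centred on the larger board's green mark. Both plates still sat on their pins after release, and the gripper was clear of everything. I saw no bystander shifted. The final views did not cover all of them, but the robot never went near the others.

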